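# Free the focus carriage and run it up to the red stop

## Task

The lens carriage on the focus rail has to go to the red stop. With a fingertip press the yellow pad in the middle of the carriage right down to free its brake, and keep it down while you push the carriage along the rail until it rests against the red stop; then let the pad spring back up so that the brake holds it there. Do not force the carriage along while the pad is up, pick nothing up, and leave the other things on the bench where they are.

Things in the scene. Friction and masses are not known exactly. Their poses are not given: they have to be found in the camera images.
- rail: Focus rail fixed to the bench: dark base 110 mm wide and 360 mm long with two steel guide rods. Origin: centre of its underside on the bench. Its y axis is the direction along which the carriage slides, z is up. End blocks 46 mm high.
- carriage (a joint): Position of the aluminium lens carriage along the rail, m: 0 in the middle, grows along the rail's +y. The carriage is 96 mm long along the rail (48 mm either side of its middle, with black rubber bumpers) and 86 mm wide, its top 52 mm above the bench; a black lens barrel stands out on its +x side, axis 78 mm from the middle, top 89 mm above the bench. While the pad is up a brake holds it against about 15 N; with the pad pressed it slides with 1 to 2 N.
- carriage_mid (a point): Middle of the carriage, 40 mm above the bench; axes as the rail's. When the carriage rests against a stop this point is 56 mm from that stop's middle.
- press_pad (a joint): How far the yellow pad is pressed down, m: about 0 up (brake grips), 0.005 fully down; free of the brake from 0.001, counted as pressed from 0.003. It starts to go down at about 10 N and is fully down at about 12 N, and springs back when let go.
- pad_top (a point): Centre of the upper face of the yellow pad in the middle of the carriage, 58 mm above the bench when up; moves with the carriage and the pad. The pad is 42 mm across the rail and 60 mm along it; between the two 6 mm high ridges at its ends lies a flat 50 mm long, for the fingertip.
- red_stop_mid (a point): Middle of the red stop block clamped on the rail, 40 mm above the bench. The block is 82 mm across the rail, 16 mm thick along it (faces 8 mm either side of this point), 48 mm high, with a brass screw on top to 59 mm. It may be at either end of the rail and does not move.
- black_stop_mid (a point): The same for the black stop, at the other end of the rail: not the one wanted. Its position as for the red one.
- bur_stand: small dark square block, 62x62x53 mm overall, stuck full of burs with coloured heads, near edge of the bench; loose, to be left alone. Origin: centre of its underside
- tin_wax: round dark tin with a grey lid, 50 mm across, 30 mm high, left of the rail; loose, to be left alone. Origin: centre of its underside
- screwdriver: screwdriver with a green handle, 148 mm long, 22 mm thick, lying near the front edge; loose, to be left alone. Origin: centre of its underside
- tape_measure: yellow and grey tape measure, 31x67x62 mm, right of the rail; loose, to be left alone. Origin: centre of its underside
- caliper: steel slide caliper, 165x44x9 mm, lying near the front edge; loose, to be left alone. Origin: centre of its underside

How it is judged:
By the outcome, as a careful person would: the job done as asked, in the order asked, and still so for the second after the job is handed in, with the robot touching nothing.
It also fails if it takes over 35 s, if anything falls off the work surface, if the arm or the gripper's body presses on something with over 40 N, if the wrist force passes 120 N, or if a joint passes its speed limit or range.

## Robot

A 6-joint arm with a two-finger parallel gripper is mounted at the origin on a cart in front of the work surface, level with it; the furniture and walls round the work are solid. World frame = base frame: x ahead of the robot, y to its left, z up, the work surface at z = 0. Lengths are in m, angles in rad, forces in N, time in s.
With the tool pointing down it reaches from about 0.25 to 0.725 m from the base axis. Payload 4 kg.
Tool frame: the origin (TCP) lies at the very end of the fingers, on their centre line; the grasp point (between the pads) lies 19 mm behind it; z points along the fingers, y is the line along which they close (so a half turn about z gives the same grasp; the last joint's range is limited). The gripper opens to 85 mm and grips with 20 to 120 N. Pads are 22 mm wide; open, the fingers measure 114 mm over their backs; the gripper's body (76 mm by 85 mm) begins 54 mm behind the grasp point. The pads swing forward as they close: fully open they stand 13 mm farther back than shut.
Start: joints at [1.331, 0.241, 0.005, 1.335, 0, 1.571], TCP at [0.119, 0.486, 0.231] pointing down, gripper open.
Joint ranges: [-2.72, 2.72], [-1.05, 1.87], [-1.09, 1.28], [-1.99, 2.15], [-1.42, 1.44], [-3.14, 3.14]. Speed limits (rad/s): [2.79, 2.79, 3.14, 3.14, 3.14, 3.14].

## Interface

Orientations are given as a unit quaternion [x, y, z, w].
In Python, from workcell import bot gives the robot as it stands.
- The arm moves only by the tool carry_out, never from a script. Its argument "increments" is one flat list of numbers, 5 for each row, row after row: the finger opening in cm, from 0 to 8.54, then the shift along the tool's x, y, z in cm, then the turn about the tool's z in rad. A call has exactly 5 rows; each row shifts and turns the commanded pose from where the row before left it, along the tool's axes as they then stand; what a row does not reach is not made up. A row lasts 1/8 s, in which the tool goes at most 62.5 mm and 10.7 degrees, less where a joint would pass 70% of its speed; a pose out of reach is approached as far as the arm can. A call with a gripper value outside its range is refused whole. The fingers move at their own pace and stop on an object; the grip force is fixed at half the most. Time passes only in rows, so rows that do not move let the fingers close, or fill a call up. It gives the time, the measured TCP pose, the force, the opening and the grip force at its end, in the units of the state.
- bot.get_obs(): the state, without advancing time (a new reading comes with each control period).
- bot.camera(name): name is "scene" or "top" or "wrist"; returns a dict with "pixels" (480x640x3 uint8, blue, green, red), "range_z" (480x640 float32, m along the optical axis (not along the pixel's ray), 0 where there is no reading), "mtx" (3x3 intrinsics, pixels), "eye" and "attitude" of the camera in the world. Camera axes: x right, y down, z forward; pixel columns grow to the right and rows downward; lengths in m; the calibration is good to about 2 mm. A picture is of the moment at which its call begins.
- bot.job_done(): hands the job in; it is judged then, once.
Trained networks look in a picture, given as the dict that the camera call returned (one of the last four; its "shot" number tells which), for a name from the list of things; names that differ only in an ending like _2 or _b are one class to them, and where a whole thing is asked for, a point or a joint stands for the part that bears it (a point fixed in the world has none). Each returns a list of dicts, best first, with "p" (0 to 1); they miss things now and then, are a little off and sometimes report something else, mostly with a low value. They report only what shows in the picture. A call takes as long as a camera call.
- bot.find_in(picture, name): "xyz" ([x, y, z] in m, in the coordinates of the camera as it stood for that picture, good to about 4 mm: the middle of the surface that is visible of it).
- bot.regions_of(picture, name): "mask" (480x640 bool, what is visible of it).
- bot.place_of(picture, name): "xyz" ([x, y, z] in m, in the coordinates of the camera as it stood for that picture, good to about 4 mm: a listed point, or the origin of a listed thing).
The state is a dict: "clock": time; "joint_pos": joint angles; "joint_vel": joint speeds; "tau": joint torques, N m; "eef_pos": TCP position; "tool_rot": TCP orientation; "ft_force": force on the tool from outside, world axes, zero at the start; "ft_torque": the same for the moment, N m; "grip_width": finger opening in m; "grasp_force": force on a finger pad.
Only numpy, scipy, OpenCV 4.12 (cv2) and the standard library are available. Lean on these libraries where they do the work, as an engineer would, in place of code of your own. Each camera call takes 0.05 s, during which the arm holds its last target. There are 200 camera calls.

## Working session

There is one attempt and no reset: what is moved stays moved. The work goes in short steps, Python scripts to look and compute and a tool call to move; the robot and the scene stay as the last step left them, time stands still between calls to the robot, and variables do not carry over. Pictures are saved under pics/ and viewed, at most 10 in all, crops included, and the job is handed in when it is done.

Besides the shell and the picture viewer there is one more tool, called after "Request:" as a command line: name --argument value ..., lists and objects as JSON in quotes. carry_out: Moves the arm, as the interface text tells. Its arguments: {"type":"object","properties":{"increments":{"type":"array","items":{"type":"number"}}},"required":["increments"]}

```bash
mkdir -p pics
cat > h.py <<'E'
import numpy as np, cv2
from scipy.spatial.transform import Rotation as R
from workcell import bot
def w(p,x):
    a=np.array(p["attitude"],float)
    M=a if a.shape==(3,3) else R.from_quat(a).as_matrix()
    return M@np.array(x)+np.array(p["eye"])
E
python3 - <<'E'
from h import *
o=bot.get_obs(); print({k:np.round(v,3) for k,v in o.items()})
for c in ["top","scene"]:
    p=bot.camera(c); cv2.imwrite(f"pics/{c}1.png",p["pixels"]); print(c,p["eye"],p["attitude"])
    for n in ["pad_top","carriage_mid","red_stop_mid","black_stop_mid","rail"]:
        print(n,[(np.round(w(p,d["xyz"]),4),round(d["p"],2)) for d in bot.place_of(p,n)[:2]])
    for n in ["tin_wax","tape_measure","bur_stand"]:
        print(n,[(np.round(w(p,d["xyz"]),3),round(d["p"],2)) for d in bot.place_of(p,n)[:1]])
E
```

```text
{'clock': np.float64(0.0), 'joint_pos': array([1.331, 0.241, 0.004, 1.335, 0.   , 1.571]), 'joint_vel': array([-0.001,  0.   ,  0.001,  0.001, -0.   , -0.001]), 'tau': array([-0.0000e+00, -3.7232e+01,  2.5241e+01,  1.7000e-02,  0.0000e+00,
        0.0000e+00]), 'eef_pos': array([0.119, 0.485, 0.23 ]), 'tool_rot': array([ 0.12 ,  0.993, -0.001, -0.   ]), 'ft_force': array([-0.416, -0.816, -0.307]), 'ft_torque': array([ 0.019, -0.008,  0.013]), 'grasp_force': np.float64(0.0), 'grip_width': np.float64(0.086)}
top [ 0.2663827  -0.24982725  0.95376945] [ 0.70792521 -0.69855855  0.07155649 -0.07574643]
pad_top [(array([ 0.5613, -0.2496,  0.0552]), 0.83)]
carriage_mid [(array([ 0.5622, -0.2498,  0.0369]), 0.91)]
red_stop_mid [(array([ 0.5289, -0.3763,  0.0382]), 0.7)]
black_stop_mid [(array([ 0.6056, -0.1068,  0.0377]), 0.58)]
rail [(array([ 0.5674, -0.2421, -0.0033]), 0.91)]
tin_wax [(array([ 0.535,  0.027, -0.003]), 0.67)]
tape_measure []
bur_stand [(array([ 0.416, -0.21 ,  0.005]), 0.6)]
scene [-0.27866342 -0.7459959   0.84118239] [ 0.79632251 -0.4356147   0.20514716 -0.36609417]
pad_top [(array([ 0.5611, -0.2504,  0.0554]), 0.72), (array([ 0.6038, -0.1045,  0.039 ]), 0.28)]
carriage_mid [(array([ 0.562 , -0.2467,  0.0427]), 0.61), (array([ 0.5653, -0.2501,  0.0541]), 0.44)]
red_stop_mid [(array([ 0.5266, -0.3727,  0.0394]), 0.93)]
black_stop_mid [(array([ 0.6014, -0.1038,  0.0383]), 0.71)]
rail [(array([ 0.5677, -0.2418,  0.0008]), 0.97)]
tin_wax [(array([ 0.53 ,  0.024, -0.001]), 0.74)]
tape_measure [(array([ 0.562, -0.51 , -0.   ]), 0.86)]
bur_stand [(array([ 0.418, -0.21 , -0.   ]), 0.78)]
```

View pics/top1.png

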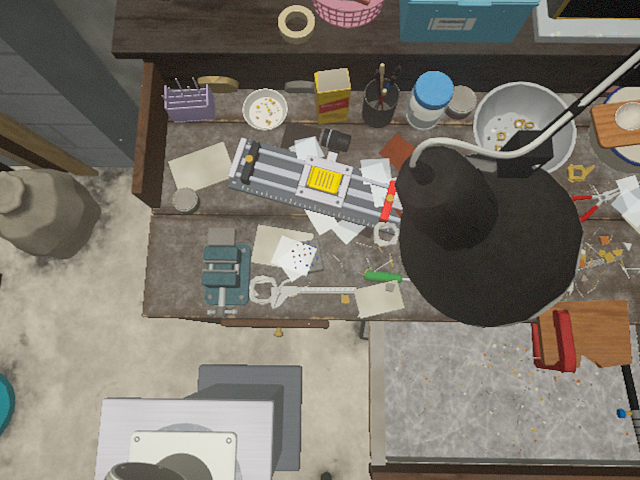

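View pics/scene1.png

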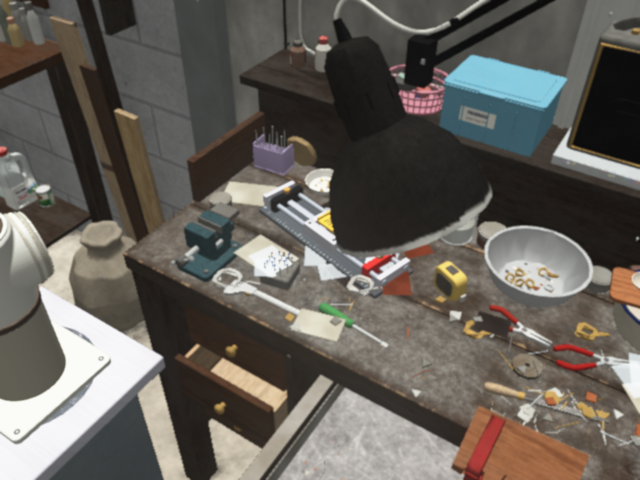

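The top view shows the rail from black stop (248,160) to red stop (388,200), with the pad at (325,180). A big lamp shade at about (490,235) overhangs the right side, so I measure it before moving.

```bash
cat >> h.py <<'E'
def cloud(p,s=3):
    z=p["range_z"][::s,::s]; v,u=np.mgrid[0:480:s,0:640:s]; K=p["mtx"]
    X=np.stack([(u-K[0][2])/K[0][0]*z,(v-K[1][2])/K[1][1]*z,z],-1)[z>0]
    a=np.array(p["attitude"],float); return X@R.from_quat(a).as_matrix().T+np.array(p["eye"])
E
python3 - <<'E'
from h import *
C=np.vstack([cloud(bot.camera(c)) for c in ["top","scene"]])
np.save("c.npy",C)
m=(C[:,0]>0.2)&(C[:,0]<0.9)&(C[:,1]<0.05)&(C[:,1]>-0.8)&(C[:,2]>0.12)
L=C[m]
for z in np.arange(.12,.9,.04):
    q=L[(L[:,2]>=z)&(L[:,2]<z+.04)]
    q=q[q[:,0]<0.7]
    if len(q): print(round(z,2),len(q),"x",q[:,0].min().round(3),q[:,0].max().round(3),"y",q[:,1].min().round(3),q[:,1].max().round(3), "nearest-left pt",q[q[:,1].argmax()].round(3))
E
```

```text
0.24 46 x 0.283 0.39 y -0.461 -0.356 nearest-left pt [ 0.39  -0.356  0.274]
0.28 335 x 0.281 0.436 y -0.539 -0.35 nearest-left pt [ 0.399 -0.35   0.315]
0.32 1007 x 0.289 0.501 y -0.58 -0.352 nearest-left pt [ 0.4   -0.352  0.327]
0.36 1495 x 0.306 0.499 y -0.565 -0.361 nearest-left pt [ 0.4   -0.361  0.362]
0.4 1243 x 0.344 0.456 y -0.521 -0.347 nearest-left pt [ 0.385 -0.347  0.432]
0.44 541 x 0.367 0.459 y -0.461 -0.323 nearest-left pt [ 0.415 -0.323  0.476]
0.48 1022 x 0.374 0.488 y -0.503 -0.321 nearest-left pt [ 0.417 -0.321  0.488]
0.52 537 x 0.41 0.535 y -0.557 -0.325 nearest-left pt [ 0.423 -0.325  0.532]
0.56 167 x 0.425 0.547 y -0.571 -0.333 nearest-left pt [ 0.429 -0.333  0.561]
```

```bash
cat >> h.py <<'E'
def yaw(q):
    y=R.from_quat(q).as_matrix()[:,1]; return np.arctan2(y[1],y[0])
def rows(pos,ya,target,tyaw,n):
    d=(np.array(target)-pos)/n; t=(ya-tyaw)/n
    for i in range(n):
        x=np.array([-np.sin(ya),np.cos(ya),0]); y=np.array([np.cos(ya),np.sin(ya),0])
        print(np.round([d@x*100,d@y*100,-d[2]*100,t],2)); ya-=t
E
python3 - <<'E'
from h import *
C=np.load("c.npy"); A=np.array([.119,.485]);B=np.array([.561,-.25])
d=(B-A)/np.linalg.norm(B-A); s=(C[:,:2]-A)@d; l=(C[:,:2]-A)@[-d[1],d[0]]
m=(s>0.1)&(s<1.0)&(abs(l)<.12)&(C[:,2]>.1); print(C[m].round(2)[::max(1,m.sum()//15)],m.sum())
o=bot.get_obs(); rows(o["eef_pos"],yaw(o["tool_rot"]),[.561,-.25,.2],-.273,20)
E
```

```text
[[ 0.73 -0.31  0.22]
 [ 0.73 -0.3   0.21]
 [ 0.73 -0.31  0.22]
 [ 0.73 -0.3   0.21]
 [ 0.73 -0.31  0.21]
 [ 0.72 -0.28  0.14]
 [ 0.72 -0.29  0.14]
 [ 0.72 -0.27  0.13]
 [ 0.71 -0.29  0.13]
 [ 0.71 -0.26  0.13]
 [ 0.71 -0.27  0.13]
 [ 0.71 -0.29  0.13]
 [ 0.71 -0.26  0.13]
 [ 0.71 -0.27  0.12]
 [ 0.71 -0.28  0.12]
 [ 0.71 -0.29  0.12]
 [ 0.71 -0.26  0.11]
 [ 0.71 -0.28  0.11]
 [ 0.71 -0.29  0.11]
 [ 0.71 -0.26  0.1 ]
 [ 0.71 -0.27  0.1 ]] 41
[-3.02 -3.05  0.16  0.08]
[-3.26 -2.8   0.16  0.08]
[-3.47 -2.53  0.16  0.08]
[-3.66 -2.24  0.16  0.08]
[-3.83 -1.94  0.16  0.08]
[-3.97 -1.63  0.16  0.08]
[-4.09 -1.3   0.16  0.08]
[-4.18 -0.97  0.16  0.08]
[-4.25 -0.63  0.16  0.08]
[-4.28 -0.29  0.16  0.08]
[-4.29  0.05  0.16  0.08]
[-4.27  0.4   0.16  0.08]
[-4.23  0.74  0.16  0.08]
[-4.16  1.07  0.16  0.08]
[-4.06  1.4   0.16  0.08]
[-3.93  1.72  0.16  0.08]
[-3.78  2.03  0.16  0.08]
[-3.61  2.33  0.16  0.08]
[-3.41  2.61  0.16  0.08]
[-3.19  2.88  0.16  0.08]
```

Request:
carry_out --increments '[0, -3.0, -3.0, 0.2, 0.08, 0, -3.3, -2.8, 0.2, 0.08, 0, -3.5, -2.5, 0.2, 0.08, 0, -3.7, -2.2, 0.2, 0.08, 0, -3.8, -1.9, 0.2, 0.08]'

```text
clock: 1.62
eef_pos: [0.2312, 0.3018, 0.2214]
tool_rot: [0.316, 0.949, 0.0, 0.0]
ft_force: [0.5, -0.4, 0.2]
grip_width: -0.0
grasp_force: 0.0
```

Request:
carry_out --increments '[0, -4.0, -1.6, 0.2, 0.08, 0, -4.1, -1.3, 0.2, 0.08, 0, -4.2, -1.0, 0.2, 0.08, 0, -4.2, -0.6, 0.2, 0.08, 0, -4.3, -0.3, 0.2, 0.08]'

```text
clock: 2.25
eef_pos: [0.3426, 0.118, 0.2116]
tool_rot: [0.498, 0.867, 0.0, 0.0]
ft_force: [1.2, 0.8, -0.5]
grip_width: -0.0002
grasp_force: 0.0
```

Request:
carry_out --increments '[0, -4.3, 0.0, 0.2, 0.08, 0, -4.3, 0.4, 0.2, 0.08, 0, -4.2, 0.7, 0.2, 0.08, 0, -4.2, 1.1, 0.2, 0.08, 0, -4.1, 1.4, 0.2, 0.08]'

```text
clock: 2.88
eef_pos: [0.4533, -0.067, 0.2014]
tool_rot: [0.66, 0.751, 0.0, 0.0]
ft_force: [1.2, 0.9, -1.2]
grip_width: 0.0002
grasp_force: 0.0
```

Request:
carry_out --increments '[0, -3.9, 1.7, 0.2, 0.08, 0, -3.8, 2.0, 0.2, 0.08, 0, -3.6, 2.3, 0.2, 0.08, 0, -3.4, 2.6, 0.2, 0.08, 0, -3.2, 2.9, 0.2, 0.08]'

```text
clock: 3.5
eef_pos: [0.5636, -0.2505, 0.1911]
tool_rot: [0.796, 0.605, 0.0, -0.0]
ft_force: [0.8, 0.2, 0.2]
grip_width: 0.0
grasp_force: 0.0
```

Run:
```python
from h import *
o=bot.get_obs(); print({k:np.round(o[k],3) for k in ["clock","joint_pos","eef_pos","ft_force","tau"]},yaw(o["tool_rot"]))
C=[]
for c in ["top","scene","wrist"]:
    p=bot.camera(c); cv2.imwrite(f"pics/{c}2.png",p["pixels"])
    if c!="wrist": C.append(cloud(p))
    for n in ["pad_top","carriage_mid","red_stop_mid","black_stop_mid","rail"]:
        print(c,n,[(np.round(w(p,d["xyz"]),4),round(d["p"],2)) for d in bot.place_of(p,n)[:1]])
C=np.vstack(C)
# arm profile: radial coordinate r along current TCP azimuth, lateral l
a=np.arctan2(o["eef_pos"][1],o["eef_pos"][0]); u=np.array([np.cos(a),np.sin(a)]); n=np.array([u[1],-u[0]]) # n: right side (towards lamp)
r=C[:,:2]@u; l=C[:,:2]@n
for r0 in np.arange(.1,.75,.05):
    m=(r>r0)&(r<r0+.05)&(abs(l)<.1)&(C[:,2]>.2)
    if m.any(): q=C[m]; print(round(r0,2),m.sum(),"z",q[:,2].min().round(2),q[:,2].max().round(2),"l",l[m].min().round(3),l[m].max().round(3))
```

```text
{'clock': np.float64(3.5), 'joint_pos': array([-0.418,  0.493,  0.268,  1.346,  0.   ,  1.424]), 'eef_pos': array([ 0.564, -0.25 ,  0.191]), 'ft_force': array([0.843, 0.182, 0.167]), 'tau': array([  0.257, -51.012,  22.78 ,  -0.219,  -0.081,  -0.255])} -0.2717549610755011
top pad_top [(array([ 0.5621, -0.2484,  0.0551]), 0.81)]
top carriage_mid [(array([ 0.5623, -0.25  ,  0.0365]), 0.84)]
top red_stop_mid [(array([ 0.5273, -0.3775,  0.0401]), 0.87)]
top black_stop_mid []
top rail [(array([ 0.5656, -0.2445, -0.0049]), 0.64)]
scene pad_top [(array([ 0.5622, -0.2514,  0.0587]), 0.51)]
scene carriage_mid [(array([ 0.5638, -0.2475,  0.0403]), 0.66)]
scene red_stop_mid [(array([ 0.5254, -0.3697,  0.0361]), 0.82)]
scene black_stop_mid [(array([ 0.6015, -0.106 ,  0.0367]), 0.86)]
scene rail [(array([ 0.5621, -0.2416,  0.0008]), 0.63)]
wrist pad_top [(array([ 0.5624, -0.2519,  0.0582]), 0.77)]
wrist carriage_mid [(array([ 0.5589, -0.2514,  0.0372]), 0.64)]
wrist red_stop_mid [(array([ 0.3479, -0.2312, -0.0018]), 0.28)]
wrist black_stop_mid [(array([ 0.6037, -0.1036,  0.0419]), 0.78)]
wrist rail [(array([ 0.5677, -0.2468,  0.0012]), 0.85)]
0.1 476 z 0.31 0.57 l -0.075 -0.065
0.15 389 z 0.4 0.57 l -0.075 -0.065
0.2 438 z 0.5 0.73 l -0.074 0.064
0.25 2613 z 0.63 0.72 l -0.041 0.064
0.3 2290 z 0.63 0.71 l -0.05 0.056
0.35 1837 z 0.62 0.69 l -0.05 0.056
0.4 1482 z 0.61 0.68 l -0.049 0.055
0.45 1143 z 0.61 0.67 l -0.048 0.054
0.5 734 z 0.58 0.66 l -0.043 0.048
0.55 799 z 0.2 0.65 l -0.036 0.046
0.6 268 z 0.2 0.61 l -0.006 0.046
0.65 13 z 0.46 0.53 l 0.022 0.042
```

View pics/scene2.png

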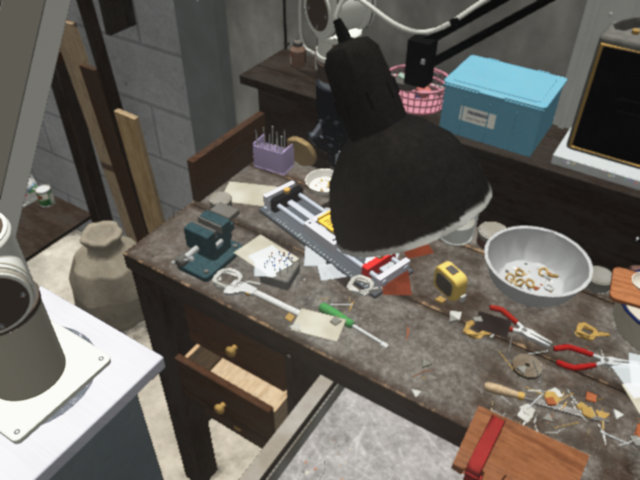

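View pics/wrist2.png

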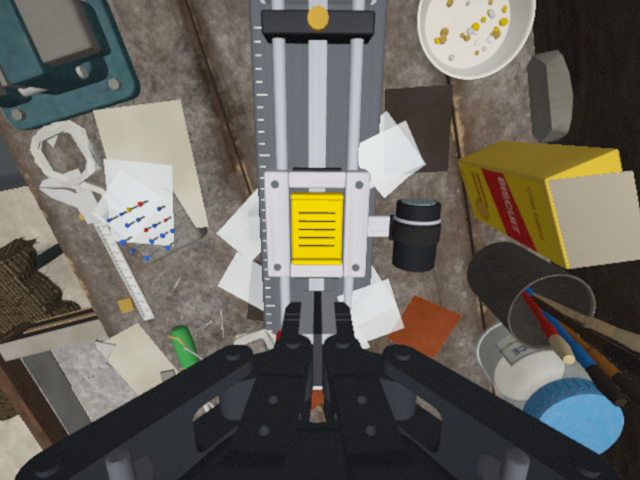

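Run:
```python
from h import *
ry=np.array([.272,.962]); rx=np.array([.962,-.272])
pad=np.array([.562,-.250]); F=pad-.073*ry+.010*ry+.005*rx
C=np.load("c.npy"); u=F/np.linalg.norm(F); n=np.array([u[1],-u[0]]); print("final",F.round(4),np.linalg.norm(F),np.arctan2(F[1],F[0]))
r=C[:,:2]@u; l=C[:,:2]@n
for z in np.arange(.24,.8,.04):
    for r0 in np.arange(.3,.75,.05):
        m=(r>r0)&(r<r0+.05)&(l>-.1)&(l<.11)&(C[:,2]>z)&(C[:,2]<z+.04)
        if m.sum(): print(f"lamp z{z:.2f} r{r0:.2f}",m.sum(),np.sort(l[m])[:3].round(3),"r",r[m].min().round(3))
```

```text
final [ 0.5497 -0.312 ] 0.6320318753290849 -0.5162153484886561
lamp z0.28 r0.50 8 [0.095 0.098 0.1  ] r 0.516
lamp z0.28 r0.55 1 [0.093] r 0.555
lamp z0.32 r0.50 16 [0.097 0.099 0.1  ] r 0.522
lamp z0.44 r0.45 2 [0.105 0.106] r 0.499
lamp z0.44 r0.50 14 [0.07  0.076 0.077] r 0.5
lamp z0.48 r0.45 2 [0.099 0.106] r 0.499
lamp z0.48 r0.50 232 [0.069 0.069 0.07 ] r 0.5
lamp z0.48 r0.55 63 [0.079 0.08  0.081] r 0.55
lamp z0.52 r0.50 81 [0.074 0.074 0.074] r 0.522
lamp z0.52 r0.55 2 [0.105 0.108] r 0.551
lamp z0.56 r0.50 27 [0.077 0.078 0.079] r 0.537
lamp z0.56 r0.55 8 [0.096 0.099 0.101] r 0.55
```

View pics/top2.png

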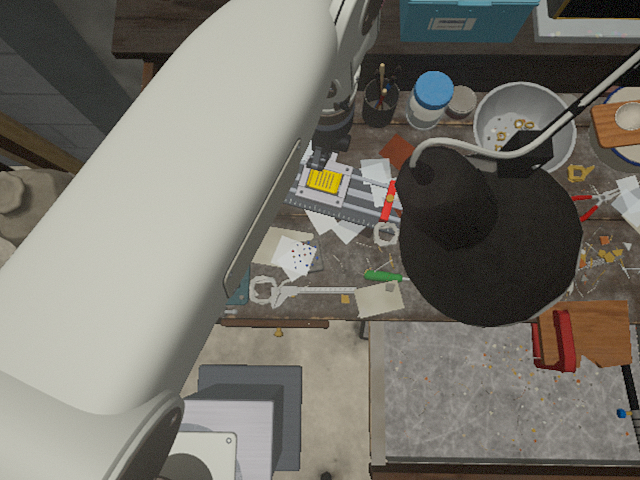

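The wrist view shows the pad at (317,228), square to the tool. In the top view the forearm clears the lamp neck at about (420,175) by roughly 2 cm at the end pose. I'll press slightly on the +y side of the pad to keep that margin.

Request:
carry_out --increments '[0, 0.3, 0.1, 3.0, 0, 0, 0.3, 0.1, 3.0, 0, 0, 0.2, 0.1, 3.0, 0, 0, 0, 0, 2.5, 0, 0, 0, 0, 0.8, 0]'

```text
clock: 5.03
eef_pos: [0.5667, -0.2417, 0.0663]
tool_rot: [0.796, 0.606, -0.001, -0.002]
ft_force: [-1.0, -0.5, -0.4]
grip_width: -0.0001
grasp_force: 0.0
```

Request:
carry_out --increments '[0, 0, 0, 0.2, 0, 0, 0, 0, 0.1, 0, 0, 0, 0, 0.1, 0, 0, 0, 0, 0.1, 0, 0, 0, 0, 0, 0]'

```text
clock: 5.65
eef_pos: [0.5681, -0.2423, 0.0635]
tool_rot: [0.796, 0.606, 0.0, 0.0]
ft_force: [-0.7, -1.1, 0.0]
grip_width: 0.0001
grasp_force: 0.0
```

Request:
carry_out --increments '[0, 0, 0, 0.2, 0, 0, 0, 0, 0.2, 0, 0, 0, 0, 0.1, 0, 0, 0, 0, 0.1, 0, 0, 0, 0, 0, 0]'

```text
clock: 6.28
eef_pos: [0.5679, -0.2422, 0.0581]
tool_rot: [0.796, 0.606, 0.0, 0.0]
ft_force: [-2.3, 1.2, 5.5]
grip_width: -0.0001
grasp_force: 2.4
```

Request:
carry_out --increments '[0, 0, 0, 0.1, 0, 0, 0, 0, 0.1, 0, 0, 0, 0, 0.1, 0, 0, 0, 0, 0, 0, 0, 0, 0, 0, 0]'

```text
clock: 6.9
eef_pos: [0.5681, -0.2423, 0.0563]
tool_rot: [0.796, 0.606, 0.0, 0.0]
ft_force: [-3.8, 1.6, 10.1]
grip_width: -0.0
grasp_force: 5.1
```

Request:
carry_out --increments '[0, 0, 0, 0.1, 0, 0, 0, 0, 0.1, 0, 0, 0, 0, 0.1, 0, 0, 0, 0, 0.1, 0, 0, 0, 0, 0, 0]'

```text
clock: 7.52
eef_pos: [0.5681, -0.2423, 0.053]
tool_rot: [0.796, 0.606, 0.0, 0.001]
ft_force: [-5.3, 2.1, 13.1]
grip_width: -0.0
grasp_force: 6.8
```

Request:
carry_out --increments '[0, 0, 0, 0.1, 0, 0, 0, 0, 0.1, 0, 0, 0, 0, 0.1, 0, 0, 0, 0, 0, 0, 0, 0, 0, 0, 0]'

```text
clock: 8.15
eef_pos: [0.5683, -0.2426, 0.0528]
tool_rot: [0.796, 0.606, 0.001, 0.002]
ft_force: [-9.3, 4.7, 26.5]
grip_width: 0.0004
grasp_force: 13.3
```

Bottomed out (0.0528 m, force rising). I'll ease off slightly and slide.

Request:
carry_out --increments '[0, 0, 0, -0.1, 0, 0, -0.2, 0, 0, 0, 0, -0.4, 0, 0, 0, 0, -0.4, 0, 0, 0, 0, -0.4, 0, 0, 0]'

```text
clock: 8.78
eef_pos: [0.5644, -0.256, 0.0529]
tool_rot: [0.796, 0.606, 0.001, 0.001]
ft_force: [-8.4, 3.3, 22.6]
grip_width: -0.0001
grasp_force: 11.1
```

Run:
```python
from h import *
o=bot.get_obs(); print({k:np.round(o[k],3) for k in ["clock","joint_pos","eef_pos","ft_force","tau"]})
for c in ["scene","wrist"]:
    p=bot.camera(c); cv2.imwrite(f"pics/{c}3.png",p["pixels"])
    for n in ["pad_top","carriage_mid"]:
        print(c,n,[(np.round(w(p,d["xyz"]),4),round(d["p"],2)) for d in bot.place_of(p,n)[:1]])
```

```text
{'clock': np.float64(8.775), 'joint_pos': array([-0.426,  0.596,  0.066,  1.038, -0.   ,  1.414]), 'eef_pos': array([ 0.564, -0.256,  0.053]), 'ft_force': array([-8.357,  3.255, 22.64 ]), 'tau': array([ 3.5200e-01, -3.8674e+01,  2.0249e+01, -3.6380e+00,  7.3000e-02,
        3.8000e-02])}
scene pad_top [(array([ 0.3418, -0.2275, -0.0031]), 0.62)]
scene carriage_mid [(array([ 0.5576, -0.2587,  0.041 ]), 0.95)]
wrist pad_top []
wrist carriage_mid [(array([ 0.5548, -0.264 ,  0.0387]), 0.84)]
```

Carriage_mid moved about 13 mm with the finger, so it isn't slipping. I continue towards the red stop.

Request:
carry_out --increments '[0, -0.6, 0, 0, 0, 0, -0.6, 0, 0, 0, 0, -0.6, 0, 0, 0, 0, -0.6, 0, 0, 0, 0, -0.6, 0, 0, 0]'

```text
clock: 9.7
eef_pos: [0.5562, -0.2852, 0.0529]
tool_rot: [0.796, 0.606, 0.0, 0.001]
ft_force: [-8.0, 2.1, 21.4]
grip_width: -0.0
grasp_force: 11.1
```

Request:
carry_out --increments '[0, -0.5, 0, 0, 0, 0, -0.5, 0, 0, 0, 0, -0.4, 0, 0, 0, 0, -0.4, 0, 0, 0, 0, -0.3, 0, 0, 0]'

```text
clock: 10.32
eef_pos: [0.5505, -0.3056, 0.0529]
tool_rot: [0.796, 0.606, 0.0, 0.001]
ft_force: [-8.8, 3.4, 21.0]
grip_width: -0.0003
grasp_force: 11.0
```

Run:
```python
from h import *
o=bot.get_obs(); print({k:np.round(o[k],3) for k in ["clock","joint_pos","eef_pos","ft_force","tau"]})
for c in ["top","scene","wrist"]:
    p=bot.camera(c); cv2.imwrite(f"pics/{c}4.png",p["pixels"])
    for n in ["red_stop_mid","carriage_mid"]:
        print(c,n,[(np.round(w(p,d["xyz"]),4),round(d["p"],2)) for d in bot.place_of(p,n)[:1]])
```

```text
{'clock': np.float64(10.325), 'joint_pos': array([-5.060e-01,  6.140e-01,  9.800e-02,  1.053e+00, -1.000e-03,
        1.334e+00]), 'eef_pos': array([ 0.551, -0.306,  0.053]), 'ft_force': array([-8.841,  3.417, 20.998]), 'tau': array([ 7.4300e-01, -3.9580e+01,  2.0544e+01, -3.7210e+00,  3.1400e-01,
        2.7000e-02])}
top red_stop_mid [(array([ 0.5299, -0.3753,  0.0395]), 0.84)]
top carriage_mid [(array([ 0.5454, -0.3136,  0.0378]), 0.96)]
scene red_stop_mid [(array([ 0.5259, -0.3722,  0.0371]), 0.66)]
scene carriage_mid [(array([ 0.5421, -0.311 ,  0.0419]), 0.71)]
wrist red_stop_mid [(array([ 0.5233, -0.3742,  0.0406]), 0.71)]
wrist carriage_mid [(array([ 0.541 , -0.3123,  0.0364]), 0.71)]
```

View pics/top4.png

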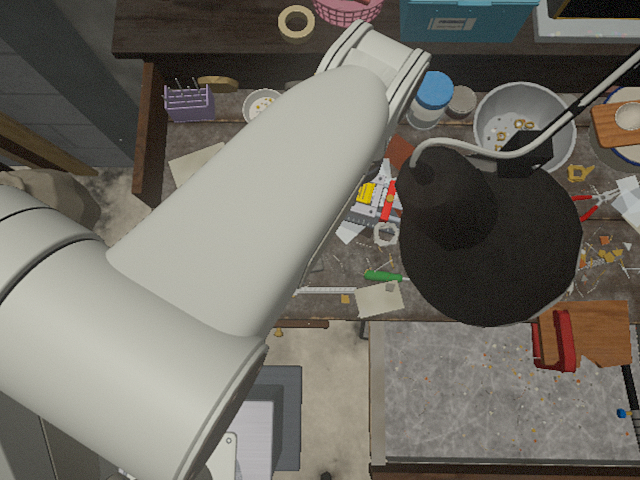

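The image shows about 8 mm left, with the carriage at (372,195) and the red stop at (388,200). The forearm is just clear of the lamp neck at about (410,165). I creep the rest.

Request:
carry_out --increments '[0, -0.2, 0, 0, 0, 0, -0.2, 0, 0, 0, 0, -0.2, 0, 0, 0, 0, -0.1, 0, 0, 0, 0, 0, 0, 0, 0]'

```text
clock: 11.4
eef_pos: [0.5486, -0.3125, 0.0529]
tool_rot: [0.796, 0.606, -0.0, 0.001]
ft_force: [-9.4, 3.7, 20.8]
grip_width: 0.0001
grasp_force: 10.9
```

Request:
carry_out --increments '[0, -0.1, 0, 0, 0, 0, -0.1, 0, 0, 0, 0, -0.1, 0, 0, 0, 0, 0, 0, 0, 0, 0, 0, 0, 0, 0]'

```text
clock: 12.02
eef_pos: [0.5483, -0.3134, 0.0529]
tool_rot: [0.795, 0.606, 0.001, 0.0]
ft_force: [-6.5, 7.9, 21.7]
grip_width: -0.0002
grasp_force: 11.4
```

Stalled against the stop: 73.8 mm travelled against about 73 expected, with push force up to about 6 N. Now I lift straight up.

Request:
carry_out --increments '[0, 0, 0, -0.2, 0, 0, 0, 0, -0.2, 0, 0, 0, 0, -0.3, 0, 0, 0, 0, -0.5, 0, 0, 0, 0, -0.8, 0]'

```text
clock: 12.65
eef_pos: [0.5478, -0.3145, 0.0682]
tool_rot: [0.796, 0.606, -0.0, -0.0]
ft_force: [0.2, 0.0, 1.0]
grip_width: -0.0001
grasp_force: 0.0
```

Request:
carry_out --increments '[0, 0, 0, -2.0, 0, 0, 0, 0, -2.5, 0, 0, 1.5, 0, -2.5, 0, 0, 3.5, 0, -1.0, 0, 0, 3.5, 0, 0, 0]'

```text
clock: 13.28
eef_pos: [0.5716, -0.2327, 0.1497]
tool_rot: [0.796, 0.605, 0.001, 0.001]
ft_force: [0.2, 0.2, -0.7]
grip_width: 0.0
grasp_force: 0.0
```

Run:
```python
from h import *
o=bot.get_obs(); print({k:np.round(o[k],3) for k in ["clock","joint_pos","joint_vel","eef_pos","ft_force"]})
for c in ["top","scene","wrist"]:
    p=bot.camera(c); cv2.imwrite(f"pics/{c}5.png",p["pixels"])
    for n in ["red_stop_mid","carriage_mid","pad_top"]:
        print(c,n,[(np.round(w(p,d["xyz"]),4),round(d["p"],2)) for d in bot.place_of(p,n)[:1]])
```

```text
{'clock': np.float64(13.275), 'joint_pos': array([-0.387,  0.513,  0.192,  1.247, -0.   ,  1.455]), 'joint_vel': array([ 0.459, -0.066, -0.154, -0.061,  0.001,  0.443]), 'eef_pos': array([ 0.572, -0.233,  0.15 ]), 'ft_force': array([ 0.158,  0.208, -0.716])}
top red_stop_mid [(array([ 0.528 , -0.3777,  0.0406]), 0.64)]
top carriage_mid [(array([ 0.5396, -0.3222,  0.0364]), 0.58)]
top pad_top [(array([ 0.5421, -0.323 ,  0.0574]), 0.95)]
scene red_stop_mid [(array([ 0.5259, -0.371 ,  0.0344]), 0.59)]
scene carriage_mid [(array([ 0.5392, -0.3174,  0.0409]), 0.59)]
scene pad_top []
wrist red_stop_mid [(array([ 0.5252, -0.377 ,  0.0405]), 0.84)]
wrist carriage_mid []
wrist pad_top []
```

View pics/wrist5.png

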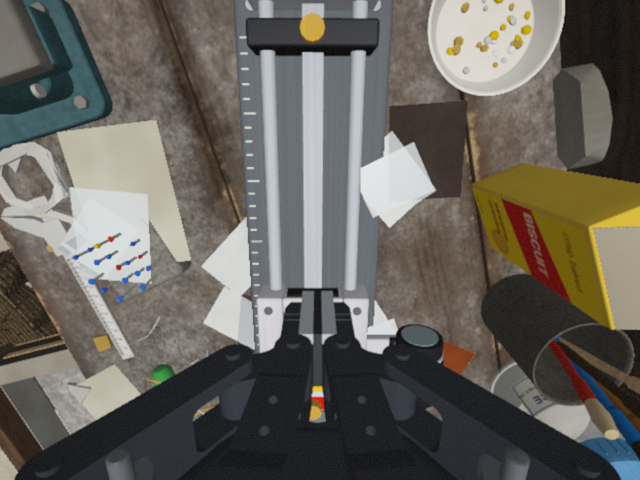

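Measured carriage–stop distance is 55–57 mm against 56 expected. In the wrist view the pad's yellow edge meets the red at (317,392). I check the gap from above.

Run:
```python
from h import *
a=cv2.imread("pics/top5.png")[140:240,310:430]; b=cv2.imread("pics/scene5.png")[200:300,300:420]
cv2.imwrite("pics/crop5.png",cv2.resize(np.hstack([a,b]),None,fx=3.3,fy=5,interpolation=cv2.INTER_CUBIC))
```

```text
(no output)
```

View pics/crop5.png

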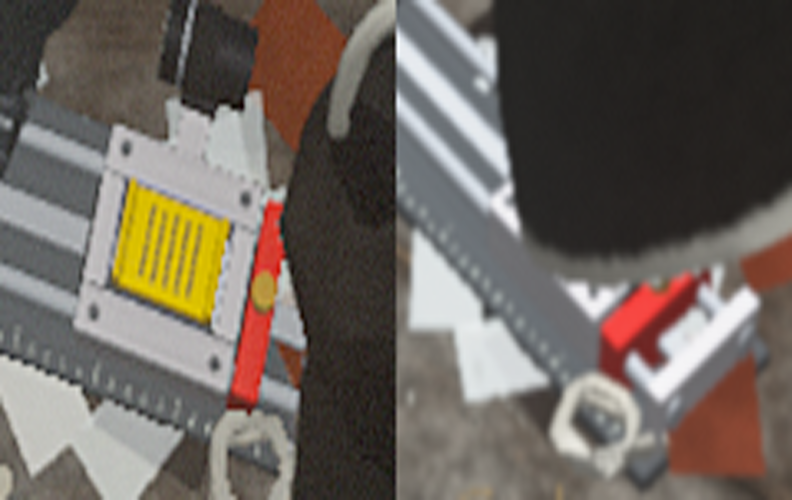

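The crop shows the carriage directly against the red stop at (250,330), with the pad up at 57 mm. A few settling rows with the arm clear, then I hand in.

Request:
carry_out --increments '[0, 0, 0, -1, 0, 0, 0, 0, -1, 0, 0, 0, 0, 0, 0, 0, 0, 0, 0, 0, 0, 0, 0, 0, 0]'

```text
clock: 14.5
eef_pos: [0.5704, -0.2325, 0.168]
tool_rot: [0.796, 0.606, -0.0, -0.0]
ft_force: [-0.0, 0.4, -0.4]
grip_width: -0.0001
grasp_force: 0.0
```

```bash
python3 -c "
from workcell import bot
print(bot.job_done())"
```

```text
the job is handed in; nothing more can be done
None
```

The carriage rests against the red stop with the pad back up and the arm clear, and the job was handed in at about 14.5 s; no verdict came back.

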